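# Dock the slide box down the guide lane

## Robot

A 7-joint arm with a two-finger parallel gripper is mounted at the origin on a cart in front of the work surface, level with it; the furniture and walls round the work are solid. World frame = base frame: x ahead of the robot, y to its left, z up, the work surface at z = 0. Lengths are in m, angles in rad, forces in N, time in s.
With the tool pointing down it reaches from about 0.425 to 0.925 m from the base axis. Payload 6.8 kg.
Tool frame: the origin (TCP) lies at the very end of the fingers, on their centre line; the grasp point (between the pads) lies 19 mm behind it (r.tcp_to_grasp is the distance from the TCP to the grasp point, in m); z points along the fingers, y is the line along which they close (so a half turn about z gives the same grasp; the last joint's range is limited). The gripper opens to 85 mm and grips with 20 to 120 N. Pads are 22 mm wide; open, the fingers measure 114 mm over their backs; the gripper's body (76 mm by 85 mm) begins 54 mm behind the grasp point. The pads swing forward as they close: fully open they stand 13 mm farther back than shut.
Start: joints at [-1.374, 0.477, 0.022, 1.555, -0.011, 1.109, -0.083], TCP at [0.203, 0.644, 0.231] pointing down, gripper open.
Joint ranges: [-2.96, 2.96], [-0.34, 2.1], [-1.41, 1.46], [0.24, 2.44], [-1.37, 4.51], [0.17, 1.92], [-2.96, 2.96]. Speed limits (rad/s): [2.39, 2.39, 3.14, 3.14, 3.14, 3.14, 3.14].

## Interface

Orientations are given as a rotation vector (axis times angle).
In Python, from bench import r gives the robot as it stands.
- The arm moves only by the tool step_arm, never from a script. Its argument "moves" is a list of rows, each a list of 7 numbers: the shift along the tool's x, y, z in mm, then the turn, a rotation vector about the tool's x, y, z in rad, then the finger opening in mm, from 0 to 85.4. A call has 1 to 8 rows; each row is the pose to reach, as a shift and turn from the pose commanded when the call began, along the tool's axes at that moment; what a row does not reach only later rows make up. A row lasts 1/10 s, in which the tool goes at most 50 mm and 8.59 degrees, less where a joint would pass 70% of its speed; a pose out of reach is approached as far as the arm can. A call with a gripper value outside its range is refused whole. The fingers move at their own pace and stop on an object; "grip_force" is the grip in N (left out, the last holds). Time passes only in rows, so rows that repeat a pose let the fingers close. It gives the time, the measured TCP pose, the force, the opening and the grip force at its end, in the units of the state.
- r.get_obs(): the state, without advancing time (a new reading comes with each control period).
- r.grab_frame(name): name is "scene" or "top"; returns a dict with "image" (384x512x3 uint8, red, green, blue), "depth" (384x512 float32, m along the optical axis (not along the pixel's ray), 0 where there is no reading), "mtx" (3x3 intrinsics, pixels), "k1" (the pictures are not rectified: a ray, as slopes to the right and down, at radius r is drawn at 1 + k1 r^2 times it, then the intrinsics apply), "rvec" (rotation vector, rad) and "tvec" (3), from world to camera coordinates, as OpenCV has them. Camera axes: x right, y down, z forward; pixel columns grow to the right and rows downward; lengths in m; the calibration is good to about 2 mm. A picture is of the moment at which its call begins.
- r.hand_in(): hands the job in; it is judged then, once.
The state is a dict: "clock": time; "joints": joint angles; "qvel": joint speeds; "tau": joint torques, N m; "tcp_pos": TCP position; "orientation": TCP orientation; "contact_force": force on the tool from outside, world axes, zero at the start; "moment": the same for the moment, N m; "grip_width": finger opening in m; "gripper_force": force on a finger pad.
Only numpy, scipy, OpenCV 4.12 (cv2) and the standard library are available. Lean on these libraries where they do the work, as an engineer would, in place of code of your own. Each camera call takes 0.05 s, during which the arm holds its last target. There are 200 camera calls.

## Task

The closed slide storage box stands a little askew and off line in front of the docking lane: push it along the bench, down the lane between the two guide rails, until its front is fully home against the end stop, without the box or the robot touching either rail. Only push it with the fingers, flat on the bench, without lifting or tipping it, and leave the vial, the small box and the timer where they are.

Things in the scene. Friction and masses are not known exactly. Their poses are not given: they have to be found in the camera images.
- slide_case: closed grey slide storage box, white panel on its lid, 98 mm long (its x) by 96 mm wide (its y) by 38 mm high, about 0.35 kg (0.24 to 0.46); loose on the bench; origin at the centre of its underside; its x points toward the lane's mouth; starts up to 10 degrees askew to the lane and up to 14 mm off its centre line, front face 20 to 45 mm short of the mouth
- case_front (a point): the centre of the slide box's front face, 49 mm ahead of its centre, 15 mm above its underside; same axes as the box
- lane: the docking lane fixed on the bench (its floor is the bench itself, z = 0, there is no step): origin on the bench in the middle of the open mouth, x points down the lane to the end stop, y to the left rail, z up. Open width between the rails' inner faces 110 mm (y = -55 to +55), so the box has 7 mm spare on each side. The rails run from x = 0 to 132 mm.
- lane_stop (a point): the end stop is a cross bar 26 mm high with two rubber pads, and a black reader head 34 mm high behind it (to lane x = 175 mm); this point is the centre of the pads' faces, lane x = 130 mm, y = 0, 15 mm above the bench; same axes as the lane
- rail_left: left guide rail (aluminium bar along the lane, 132 mm long, 10 mm thick, 14 mm high, with a 3 mm high screw foot reaching 14 mm outward); origin on the bench, at the mouth end on the bar's middle line, 60 mm left (+y) of the lane's centre line; axes as the lane; must not be touched
- rail_right: right guide rail, the mirror image, 60 mm right (-y) of the lane's centre line; must not be touched
- sample_vial: bystander: sample vial with a screw cap, 24 mm across, 50 mm tall, standing just outside the left rail; origin at the centre of its underside
- slips_box: bystander: small box of cover slips, 31 x 31 x 14 mm, lying outside the right rail; origin at the centre of its underside
- bench_timer: bystander: square bench timer, 64 x 64 x 20 mm, lying to the left of the place where the slide box starts, its centre 165 to 185 mm left of the lane's centre line; origin at the centre of its underside

How it is judged:
By the outcome, as a careful person would: the job done as asked, in the order asked, and still so for the second after the job is handed in, with the robot touching nothing.
It also fails if it takes over 72 s, if anything falls off the work surface, if the arm or the gripper's body presses on something with over 40 N, if the wrist force passes 120 N, or if a joint passes its speed limit or range.

## Working session

There is one attempt and no reset: what is moved stays moved. The work goes in short steps, Python scripts to look and compute and a tool call to move; the robot and the scene stay as the last step left them, time stands still between calls to the robot, and variables do not carry over. Pictures are saved under pics/ and viewed, at most 10 in all, crops included, and the job is handed in when it is done.

Besides the shell and the picture viewer there is one more tool, called after "Call:" by a JSON object that holds its "name" and its "arguments", one argument or row to a line. step_arm: Moves the arm, as the interface text tells. Its arguments: {"type":"object","properties":{"moves":{"type":"array","items":{"type":"array","items":{"type":"number"}}},"grip_force":{"type":"number"}},"required":["moves"]}

```bash
mkdir -p pics; ls; python3 - <<'E'
from bench import r
import cv2,numpy as np
o=r.get_obs();print({k:np.round(v,3) for k,v in o.items()})
for n in("top","scene"):
    f=r.grab_frame(n);np.savez(f"f_{n}.npz",**f);cv2.imwrite(f"pics/{n}0.png",f["image"][:,:,::-1]);print(n,f["mtx"],f["k1"],f["rvec"],f["tvec"])
E
```

```text
pics
{'clock': np.float64(0.0), 'joints': array([-1.374,  0.478,  0.022,  1.556, -0.011,  1.109, -0.083]), 'qvel': array([-0.   , -0.   , -0.   ,  0.   , -0.001,  0.   ,  0.   ]), 'tau': array([-1.0000e-03, -5.9644e+01,  1.6080e+00, -2.8119e+01,  1.2000e-02,
        9.0000e-03,  0.0000e+00]), 'tcp_pos': array([0.202, 0.643, 0.23 ]), 'orientation': array([-4.770e-01, -3.105e+00,  3.000e-03]), 'contact_force': array([-0.806, -0.545, -0.029]), 'moment': array([-0.044, -0.041, -0.064]), 'gripper_force': np.float64(0.0), 'grip_width': np.float64(0.085)}
top [[388.17821825   0.         258.50775785]
 [  0.         388.17821825 189.26953915]
 [  0.           0.           1.        ]] -0.11574619143608612 [ 2.13864237 -2.15850764  0.21979545] [-0.11294225  0.60477202  0.79062387]
scene [[485.97500295   0.         257.50844425]
 [  0.         485.97500295 197.9184239 ]
 [  0.           0.           1.        ]] -0.025732359838231827 [ 1.8986344  -1.0441678   0.61378231] [-0.39658158  0.25578847  0.56790678]
```

View pics/top0.png

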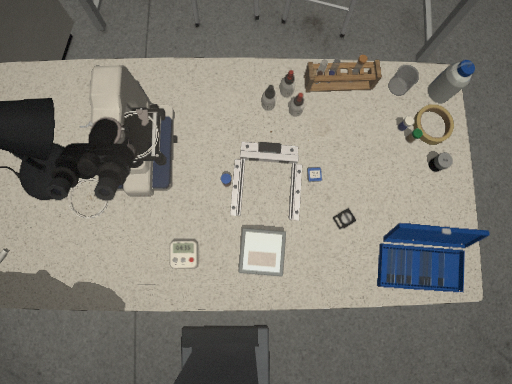

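View pics/scene0.png

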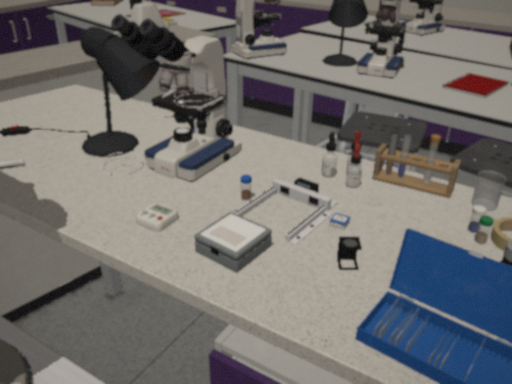

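The top view shows the box at about (262,250), the lane from its mouth at about (267,217) to the stop at (268,152), the timer at (184,254), the vial at (226,178) and the slips box at (315,174). The scene view agrees. Next I'll enlarge the top view and turn pixels into positions.

```bash
cat > h.py <<'E'
import numpy as np,cv2
def load(n): return dict(np.load(f"f_{n}.npz"))
def cam(f):
    R=cv2.Rodrigues(f["rvec"])[0]; return R,-R.T@f["tvec"].ravel()
def ray(f,uv):
    k=np.array([float(f["k1"]),0,0,0])
    # radial 1+k1 r^2 as OpenCV
    n=cv2.undistortPointsIter(np.float64(uv).reshape(-1,1,2),f["mtx"],k,None,None,(3,50,1e-10)).reshape(-1,2)
    return np.c_[n,np.ones(len(n))]
def onz(f,uv,z):
    R,c=cam(f); d=ray(f,uv)@R; return c+d*((z-c[2])/d[:,2])[:,None]
def proj(f,P):
    return cv2.projectPoints(np.float64(P).reshape(-1,1,3),f["rvec"],f["tvec"],f["mtx"],np.array([float(f["k1"]),0,0,0]))[0].reshape(-1,2)
def cloud(f):
    R,c=cam(f);v,u=np.mgrid[:384,:512];d=ray(f,np.c_[u.ravel(),v.ravel()])
    return ((d*f["depth"].reshape(-1,1))@R+c).reshape(384,512,3)
E
python3 - <<'E'
from h import *
f=load("top")
print(cam(f)[1], onz(f,[[262,250],[267,217],[268,152],[184,254]],0).round(3))
im=f["image"][135:285,165:335,::-1]
cv2.imwrite("pics/c.png",cv2.resize(im,None,fx=4,fy=4,interpolation=cv2.INTER_CUBIC))
P=cloud(f);
for u,v in[(262,250),(240,190),(184,254),(226,178),(250,220)]:print(u,v,P[v,u].round(3))
E
```

```text
[ 0.46164658 -0.08868779  0.88465144] [[ 0.474 -0.127  0.   ]
 [ 0.548 -0.139  0.   ]
 [ 0.702 -0.144  0.   ]
 [ 0.466  0.049  0.   ]]
262 250 [ 0.473 -0.125  0.037]
240 190 [ 0.609 -0.078  0.014]
184 254 [0.466 0.046 0.018]
226 178 [ 0.63  -0.048  0.05 ]
250 220 [ 0.542 -0.1    0.001]
```

View pics/c.png

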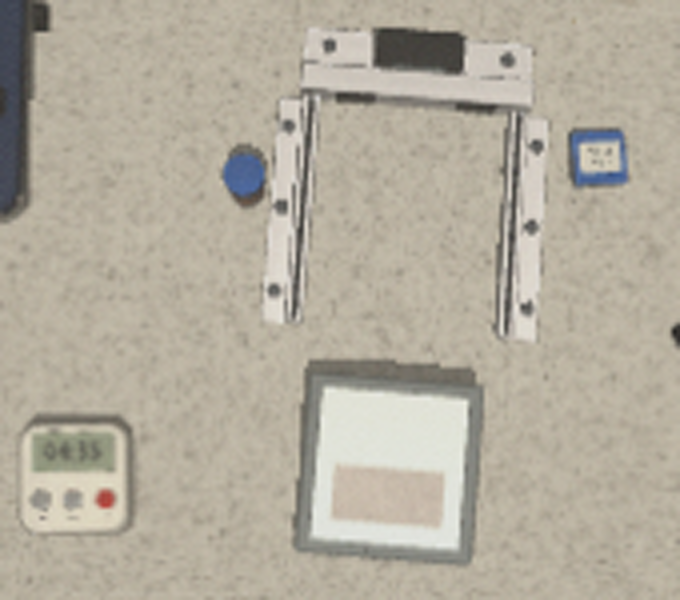

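The enlarged crop shows the box lid corners at about (308,372), (483,382), (468,561) and (297,548). The inner rail edges run from (300,320) to (319,97) on the left and from (498,333) to (517,112) on the right. The pads are at (355,97) and (476,106).

```bash
python3 - <<'E'
from h import *
f=load("top")
c=lambda p:(np.float64(p)+.5)/4-.5+[165,135]
B=onz(f,c([(308,372),(483,382),(468,561),(297,548)]),.038)[:,:2]
print("corners",B.round(4).tolist(),"ctr",B.mean(0).round(4),"sides",np.linalg.norm(B-np.roll(B,-1,0),axis=1).round(4))
d=(B[0]+B[1]-B[2]-B[3]);e=B[0]+B[3]-B[1]-B[2]
print("yaw",np.degrees(np.arctan2(d[1],d[0])),np.degrees(np.arctan2(-e[0],e[1])))
P=cloud(f)
X=P.reshape(-1,3);m=(X[:,2]>.03)&(X[:,2]<.045)&(abs(X[:,0]-.473)<.08)&(abs(X[:,1]+.125)<.08)
print(m.sum(),cv2.minAreaRect((X[m][:,:2]*1000).astype(np.float32)),X[m].mean(0))
L=onz(f,c([(300,320),(319,97),(498,333),(517,112)]),.014)[:,:2]
print("rails",L.round(4).tolist(),[np.degrees(np.arctan2(*(L[i+1]-L[i])[::-1])) for i in(0,2)])
S=onz(f,c([(355,97),(476,106)]),.02)[:,:2];e=S[0]-S[1];print("pads",S.round(4),np.degrees(np.arctan2(-e[0],e[1])))
# subpixel bright stop-bar/rail cloud
m=(X[:,2]>.009)&(X[:,2]<.019)&(X[:,0]>.53)&(X[:,0]<.72)&(abs(X[:,1]+.14)<.075)
for s in(1,-1):
    Y=X[m&((X[:,1]+.14)*s>0)&(X[:,0]<.66)]
    l=cv2.fitLine(Y[:,:2].astype(np.float32),cv2.DIST_HUBER,0,.001,.001).ravel();print(len(Y),l,np.degrees(np.arctan(l[1]/l[0])),Y[:,0].min())
E
```

```text
corners [[0.5218, -0.0813], [0.5154, -0.1767], [0.4192, -0.1666], [0.4274, -0.0748]] ctr [ 0.471  -0.1248] sides [0.0956 0.0967 0.0921 0.0946]
yaw -4.986910671286718 -4.4570104654525124
1984 ((469.8250732421875, -125.14732360839844), (96.60811614990234, 96.71251678466797), 84.55152130126953) [ 0.46932812 -0.12478532  0.03860297]
rails [[0.5528, -0.0767], [0.6818, -0.0882], [0.5445, -0.1883], [0.6725, -0.2026]] [np.float64(-5.073138553156652), np.float64(-6.377947970909102)]
pads [[ 0.6802 -0.1088]
 [ 0.6746 -0.1783]] -4.558518510077814
207 [ 0.9964766  -0.08387117  0.60571766 -0.07734887] -4.8111157 0.5520441028888454
235 [ 0.9965904  -0.08250803  0.59946644 -0.19699584] -4.7327414 0.5416291325640835
```

```bash
cat >> h.py <<'E'
from scipy.optimize import minimize
def seg(a,b,n=60): return np.linspace(a,b,n)
def place(p,Q):
    c,s=np.cos(p[2]),np.sin(p[2]); return np.c_[Q[:,0]*c-Q[:,1]*s+p[0],Q[:,0]*s+Q[:,1]*c+p[1],Q[:,2]]
a,b,z=.049,.048,.038
BOX=np.vstack([seg((a,b,z),(a,-b,z)),seg((a,-b,z),(-a,-b,z)),seg((-a,-b,z),(-a,b,z)),seg((-a,b,z),(a,b,z))])
LANE=np.vstack([seg((0,s*.055,.014),(.12,s*.055,.014)) for s in(1,-1)]+[seg((.0,s*.065,.014),(.12,s*.065,.014)) for s in(1,-1)])
def fit(fs,Q,p0,verbose=True):
    G=[]
    for f in fs:
        g=cv2.GaussianBlur(cv2.cvtColor(f["image"],cv2.COLOR_RGB2GRAY).astype(np.float32),(0,0),.9)
        G.append(np.hypot(cv2.Sobel(g,cv2.CV_32F,1,0),cv2.Sobel(g,cv2.CV_32F,0,1)))
    def cost(q):
        p=np.array([p0[0]+q[0]/1000,p0[1]+q[1]/1000,p0[2]+q[2]/50]);t=0
        for f,g in zip(fs,G):
            uv=proj(f,place(p,Q)).astype(np.float32)
            t-=np.minimum(cv2.remap(g,uv[:,:1],uv[:,1:],cv2.INTER_LINEAR),120).mean()
        return t
    best=min((minimize(cost,s,method="Nelder-Mead",options=dict(initial_simplex=np.array(s)+np.vstack([np.zeros(3),2*np.eye(3)]))) for s in([0,0,0],[2,2,0],[-2,-2,0],[2,-2,1],[-2,2,-1])),key=lambda o:o.fun)
    q=best.x;return np.array([p0[0]+q[0]/1000,p0[1]+q[1]/1000,p0[2]+q[2]/50]),best.fun
def rel(B,L):
    d=B[:2]-L[:2];c,s=np.cos(L[2]),np.sin(L[2])
    return np.array([c*d[0]+s*d[1],-s*d[0]+c*d[1]])*1000,np.degrees(B[2]-L[2])
E
python3 - <<'E'
from h import *
F={n:load(n) for n in("top","scene")}
for fs in(["top"],["scene"]):
    B,cb=fit([F[n] for n in fs],BOX,(.4705,-.125,-.09));L,cl=fit([F[n] for n in fs],LANE,(.548,-.1325,-.0855))
    print(fs,B.round(4),np.degrees(B[2]),cb,L.round(4),np.degrees(L[2]),cl,"rel",rel(B,L))
    n=fs[0]
    if 1:
        k=4;o=(165,135,170,150) if n=="top" else (180,160,170,120)
        im=cv2.resize(F[n]["image"][o[1]:o[1]+o[3],o[0]:o[0]+o[2],::-1],None,fx=k,fy=k,interpolation=cv2.INTER_CUBIC)
        for Q,p,col in((BOX,B,(0,0,255)),(LANE,L,(0,160,0))):
            for u in proj(F[n],place(p,Q)): cv2.circle(im,tuple(int(round(x)) for x in (u-o[:2]+.5)*k-.5),0,col,-1)
        cv2.imwrite(f"pics/ov_{n}.png",im)
A=cv2.imread("pics/ov_top.png");C=cv2.imread("pics/ov_scene.png")
E
```

```text
['top'] [ 0.4769 -0.1253 -0.0849] -4.862355082238615 -113.53968811035156 [ 0.5527 -0.1302 -0.0832] -4.766403114745182 -111.28667449951172 rel (array([-75.93914911,  -1.44061483]), np.float64(-0.09595196749343317))
['scene'] [ 0.4637 -0.1236 -0.0728] -4.170068287251049 -84.42225646972656 [ 0.5457 -0.1328 -0.081 ] -4.642110494253928 -60.46419143676758 rel (array([-82.51767921,   2.57623271]), np.float64(0.47204220700287863))
```

View pics/ov_top.png

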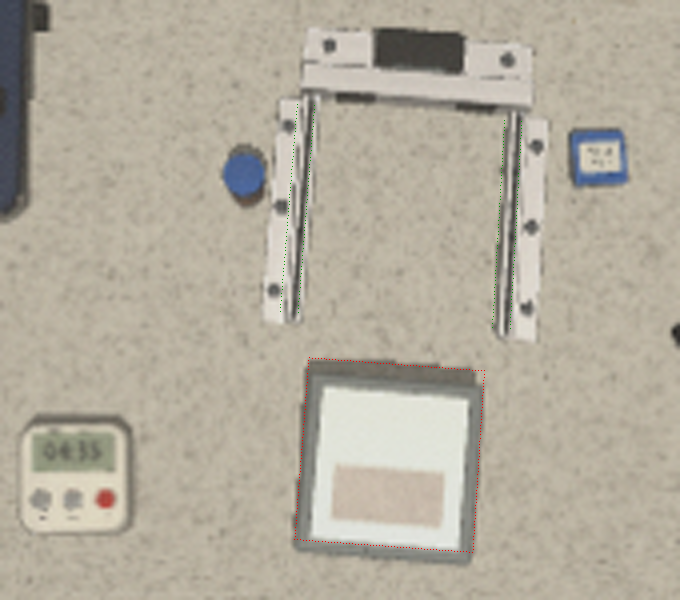

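View pics/ov_scene.png

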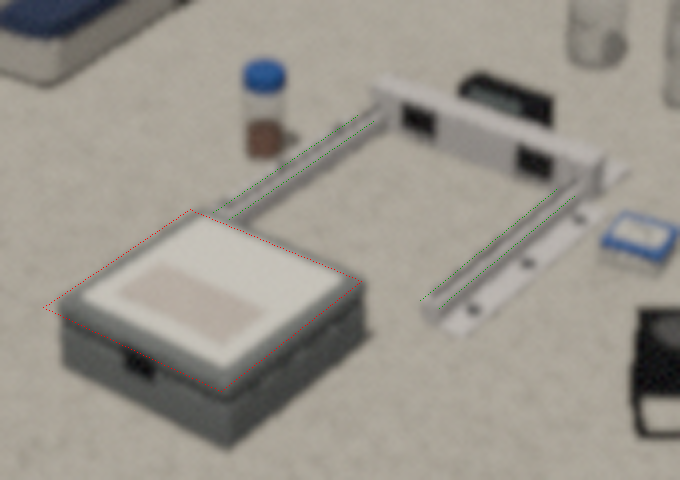

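The edge fits latched onto shadow and groove edges, so I'll use symmetric features instead: the screw pairs on the rail feet for the lane axis, and segmentation for the box.

```bash
python3 - <<'E'
from h import *
f=load("top");im=f["image"];k=8
c=lambda p:(np.float64(p)+.5)/4-.5+[165,135]
g=255-cv2.cvtColor(im,cv2.COLOR_RGB2GRAY).astype(float)
def blob(p,w=2):
    u,v=np.round(c(p)).astype(int)
    for _ in range(2):
        W=g[v-w:v+w+1,u-w:u+w+1];W=np.clip(W-np.median(W)-8,0,None);y,x=np.mgrid[v-w:v+w+1,u-w:u+w+1]
        r=np.array([(W*x).sum(),(W*y).sum()])/W.sum();u,v=np.round(r).astype(int)
    return r
Lp=[(273,290),(281,207),(288,126)];Rp=[(527,308),(531,227),(537,146)]
l=onz(f,[blob(p) for p in Lp],.003)[:,:2];r_=onz(f,[blob(p) for p in Rp],.003)[:,:2]
m=(l+r_)/2;print("L",l.round(4).tolist(),"R",r_.round(4).tolist(),"mid",m.round(4).tolist(),"dist",np.linalg.norm(l-r_,axis=1))
for q in(l,m,r_):print(np.degrees(np.arctan2(*(q[2]-q[0])[::-1])))
d=(l-r_).mean(0);print("cross yaw",np.degrees(np.arctan2(-d[0],d[1])))
# box
big=cv2.resize(im,None,fx=k,fy=k,interpolation=cv2.INTER_CUBIC)
x0,y0=225,212;sub=big[y0*k:285*k,x0*k:300*k];s=sub.astype(int)
for name,mask in(("panel",s.min(2)>195),("lid",(s[:,:,0]-s[:,:,2]<14))):
    M=cv2.morphologyEx((mask*255).astype(np.uint8),cv2.MORPH_OPEN,np.ones((9,9)))
    C=max(cv2.findContours(M,cv2.RETR_EXTERNAL,cv2.CHAIN_APPROX_NONE)[0],key=cv2.contourArea).reshape(-1,2)
    W=onz(f,(C+.5)/k-.5+[x0,y0],.038)[:,:2]*1000
    R=cv2.minAreaRect(W.astype(np.float32));print(name,R,cv2.boxPoints(R).round(1).tolist())
E
```

```text
L [[0.5715, -0.0616], [0.6202, -0.066], [0.6677, -0.0702]] R [[0.5598, -0.2063], [0.6073, -0.2101], [0.6548, -0.2149]] mid [[0.5656, -0.1339], [0.6138, -0.138], [0.6612, -0.1425]] dist [0.14520357 0.14468428 0.1452796 ]
-5.106614113401575
-5.130821757790399
-5.1553348337538685
cross yaw -4.957306748916602
panel ((469.6612854003906, -125.064697265625), (79.50331115722656, 81.02356719970703), 84.6367416381836) [[425.6000061035156, -160.89999389648438], [506.29998779296875, -168.39999389648438], [513.7000122070312, -89.30000305175781], [433.0, -81.69999694824219]]
lid ((471.51763916015625, -124.38447570800781), (97.26045989990234, 101.56222534179688), 84.49016571044922) [[416.29998779296875, -167.89999389648438], [517.4000244140625, -177.6999969482422], [526.7000122070312, -80.9000015258789], [425.6000061035156, -71.0999984741211]]
```

The lane is at yaw −5.1° with its origin at about (0.548, −0.132). The box centre is at about (0.470, −0.125) with yaw −5.4°, so it's nearly on line already. Before sweeping across, I'll check the heights of obstacles near the robot's path.

```bash
python3 - <<'E'
from h import *
for n in("top","scene"):
    X=cloud(load(n)).reshape(-1,3);X=X[(X[:,2]>.03)&(X[:,2]<1)]
    r=np.hypot(X[:,0],X[:,1]);a=np.degrees(np.arctan2(X[:,1],X[:,0]))
    print(n,"rows: angle; cols r .3-.9 max z mm")
    for A in range(-30,95,10):
        print(A,[int(1000*X[(a>=A)&(a<A+10)&(r>=q)&(r<q+.06),2].max(initial=0)) for q in np.arange(.3,.9,.06)])
E
```

```text
top rows: angle; cols r .3-.9 max z mm
-30 [0, 0, 42, 40, 0, 49, 0, 0, 0, 0, 126]
-20 [0, 0, 884, 43, 39, 0, 38, 37, 107, 107, 112]
-10 [0, 0, 40, 42, 0, 55, 34, 36, 106, 49, 0]
0 [0, 0, 0, 0, 332, 330, 270, 279, 279, 0, 0]
10 [0, 0, 0, 0, 351, 343, 303, 279, 279, 0, 0]
20 [0, 0, 0, 0, 0, 0, 212, 258, 259, 0, 0]
30 [0, 0, 0, 0, 0, 0, 0, 40, 31, 0, 0]
40 [0, 0, 0, 0, 0, 0, 0, 0, 0, 0, 0]
50 [0, 0, 0, 0, 0, 0, 0, 0, 0, 0, 0]
60 [0, 0, 0, 0, 0, 0, 0, 0, 0, 0, 0]
70 [0, 0, 0, 0, 0, 0, 0, 0, 0, 0, 0]
80 [0, 0, 0, 0, 0, 0, 0, 0, 0, 0, 0]
90 [0, 0, 0, 0, 0, 0, 0, 0, 0, 0, 0]
scene rows: angle; cols r .3-.9 max z mm
-30 [0, 0, 41, 41, 0, 49, 0, 0, 0, 0, 125]
-20 [0, 0, 43, 42, 37, 0, 38, 38, 107, 106, 112]
-10 [0, 0, 40, 41, 0, 54, 36, 35, 107, 0, 0]
0 [0, 0, 0, 0, 335, 328, 269, 277, 277, 0, 0]
10 [0, 0, 0, 0, 352, 339, 277, 278, 277, 0, 0]
20 [0, 0, 0, 0, 0, 0, 215, 264, 274, 0, 0]
30 [0, 0, 0, 0, 0, 0, 0, 259, 279, 259, 0]
40 [0, 0, 0, 0, 0, 0, 0, 0, 0, 0, 0]
50 [0, 0, 0, 0, 0, 0, 0, 0, 0, 0, 0]
60 [0, 0, 0, 0, 0, 0, 0, 0, 0, 0, 0]
70 [0, 0, 0, 0, 0, 0, 0, 0, 0, 0, 0]
80 [0, 0, 0, 0, 0, 0, 0, 0, 0, 0, 0]
90 [0, 0, 0, 0, 0, 0, 0, 0, 0, 0, 0]
```

Call:
{"name": "step_arm", "arguments": {
  "moves": [
    [0,-45,0,0,0,0,50],
    [0,-90,0,0,0,-0.05,50],
    [0,-135,0,0,0,-0.1,50],
    [0,-180,0,0,0,-0.16,50],
    [0,-220,0,0,0,-0.216,50],
    [0,-220,0,0,0,-0.216,50]
  ]
}}

```text
clock: 0.7
tcp_pos: [0.1354, 0.4286, 0.2304]
orientation: [-0.137, -3.138, 0.007]
contact_force: [1.4, 0.3, 0.3]
grip_width: 0.0501
gripper_force: 0.0
```

```bash
cat >> h.py <<'E'
def st():
    from bench import r
    o=r.get_obs();R=cv2.Rodrigues(o["orientation"])[0]
    print("t",o["clock"],"tcp",o["tcp_pos"].round(4),"x",R[:,0].round(3),"y",R[:,1].round(3),"z",R[:,2].round(3),"q",o["joints"].round(2),"F",o["contact_force"].round(1),"w",o["grip_width"].round(4))
    return o,R
E
python3 - <<'E'
from h import *
o,R=st();p=o["tcp_pos"]
for a in np.radians([55,40,25,10,-5,-16]):
    w=np.array([.45*np.cos(a),.45*np.sin(a),p[2]]);print(np.degrees(a).round(),(R.T@(w-p)*1000).round())
E
```

```text
Traceback (most recent call last):
  File "h.py", line 43, in st
    print("t",o["clock"],"tcp",o["tcp_pos"].round(4),"x",R[:,0].round(3),"y",R[:,1].round(3),"z",R[:,2].round(3),"q",o["joints"].round(2),"F",o["contact_force"].round(1),"w",o["grip_width"].round(4))
                                                                                                                                                                              ^^^^^^^^^^^^^^^^^^^^^
AttributeError: 'float' object has no attribute 'round'
```

```bash
sed -i 's/o\["grip_width"\].round(4)/o["grip_width"]/' h.py
python3 - <<'E'
from h import *
o,R=st();p=o["tcp_pos"]
for a in np.radians([65,59,53,47,41,35,29,23,17,11,5,0,-5,-10,-16]):
    w=np.array([.45*np.cos(a),.45*np.sin(a),p[2]]);print(np.degrees(a).round(),(R.T@(w-p)*1000).round())
E
```

```text
t 0.7 tcp [0.1354 0.4286 0.2304] x [-0.996  0.087  0.   ] y [ 0.087  0.996 -0.004] z [-0.001 -0.004 -1.   ] q [-1.36  0.11 -0.05  2.07  0.01  0.97  0.07] F [1.4 0.3 0.3] w 0.05013107315814999
65.0 [-56. -16.   0.]
59.0 [-100.  -34.    0.]
53.0 [-141.  -57.    0.]
47.0 [-179.  -84.    0.]
41.0 [-215. -115.    0.]
35.0 [-247. -149.    1.]
29.0 [-276. -187.    1.]
23.0 [-300. -227.    1.]
17.0 [-320. -270.    1.]
11.0 [-335. -315.    1.]
5.0 [-346. -361.    2.]
0.0 [-351. -400.    2.]
-5.0 [-353. -439.    2.]
-10.0 [-351. -478.    2.]
-16.0 [-344. -525.    2.]
```

Call:
{"name": "step_arm", "arguments": {
  "moves": [
    [-45,-12,0,0,0,0,50],
    [-85,-28,0,0,0,0,50],
    [-125,-48,0,0,0,0,50],
    [-165,-74,0,0,0,0,50],
    [-200,-102,0,0,0,0,50],
    [-235,-136,0,0,0,0,50],
    [-265,-172,0,0,0,0,50],
    [-290,-210,0,0,0,0,50]
  ]
}}

```text
clock: 1.5
tcp_pos: [0.4088, 0.1979, 0.2315]
orientation: [0.141, 3.137, 0.0]
contact_force: [1.3, -0.4, 0.2]
grip_width: 0.0499
gripper_force: 0.0
```

```bash
python3 -c "from h import *;st()"
```

```text
t 1.5 tcp [0.4088 0.1979 0.2315] x [-0.996  0.09  -0.001] y [0.09  0.996 0.   ] z [ 0.001  0.    -1.   ] q [-0.86  0.1   0.29  2.08 -0.04  0.97  0.93] F [ 1.3 -0.4  0.2] w 0.04990264600411529
```

Call:
{"name": "step_arm", "arguments": {
  "moves": [
    [-20,-40,0,0,0,0,50],
    [-34,-80,0,0,0,0,50],
    [-45,-118,0,0,0,0,50],
    [-54,-158,0,0,0,0,50],
    [-58,-198,0,0,0,0,50],
    [-58,-240,0,0,0,0,50],
    [-55,-285,0,0,0,0,50],
    [-53,-315,0,0,0,0,50]
  ]
}}

```text
clock: 2.3
tcp_pos: [0.4314, -0.1225, 0.2315]
orientation: [0.144, 3.138, -0.002]
contact_force: [0.7, 0.5, -0.1]
grip_width: 0.05
gripper_force: 0.0
```

```bash
python3 -c "from h import *;st()"
```

```text
t 2.3 tcp [ 0.4314 -0.1225  0.2315] x [-0.996  0.092 -0.001] y [ 0.092  0.996 -0.001] z [ 0.001 -0.001 -1.   ] q [-0.41  0.09  0.59  2.1  -0.06  0.96  1.69] F [ 0.7  0.5 -0.1] w 0.0500254640737114
```

Call:
{"name": "step_arm", "arguments": {
  "moves": [
    [15,1,0,0,0.1,0,50],
    [30,1,30,0,0.2,0,50],
    [43,1,70,0,0.26,0,50],
    [43,1,110,0,0.26,0,50],
    [43,1,140,0,0.26,0,50],
    [43,1,160,0,0.26,0,50],
    [43,1,160,0,0.26,0,50]
  ]
}}

```text
clock: 3.0
tcp_pos: [0.3877, -0.1144, 0.0693]
orientation: [-0.128, -2.874, -0.015]
contact_force: [0.0, 0.5, 0.7]
grip_width: 0.0499
gripper_force: 0.0
```

```bash
python3 -c "from h import *;st()"
```

```text
t 3.0 tcp [ 0.3877 -0.1144  0.0693] x [-0.961  0.086  0.262] y [ 0.089  0.996 -0.001] z [-0.261  0.022 -0.965] q [-0.29  0.48  0.52  2.16 -0.27  0.85  1.89] F [0.  0.5 0.7] w 0.04986088154346876
```

Call:
{"name": "step_arm", "arguments": {
  "moves": [
    [-5,-3,18,0,0,0,50],
    [-10,-3,37,0,0,0,50],
    [-13,-3,48,0,0,0,50],
    [-15,-3,55,0,0,0,50],
    [-15,-3,55,0,0,0,50],
    [-15,-3,55,0,0,0,50]
  ]
}}

```text
clock: 3.6
tcp_pos: [0.3894, -0.1176, 0.0148]
orientation: [-0.128, -2.88, -0.017]
contact_force: [0.2, -0.3, 0.1]
grip_width: 0.0504
gripper_force: 0.0
```

```bash
python3 - <<'E'
from h import *
st()
from bench import r
f=r.grab_frame("top");a=f["image"][135:285,165:335,::-1]
f2=r.grab_frame("scene");b=f2["image"][150:300,170:340,::-1]
cv2.imwrite("pics/v2.png",cv2.resize(np.hstack([a,b]),None,fx=2.35,fy=2.35,interpolation=cv2.INTER_CUBIC))
st()
E
```

```text
t 3.6 tcp [ 0.3894 -0.1176  0.0148] x [-0.963  0.086  0.256] y [ 0.089  0.996 -0.   ] z [-0.255  0.023 -0.967] q [-0.23  0.58  0.46  2.17 -0.33  0.73  1.95] F [ 0.2 -0.3  0.1] w 0.05035339648300382
t 3.7 tcp [ 0.3895 -0.1176  0.0149] x [-0.963  0.086  0.256] y [0.089 0.996 0.   ] z [-0.255  0.023 -0.967] q [-0.23  0.58  0.46  2.17 -0.33  0.73  1.95] F [ 0.3  0.  -0.4] w 0.050047214464691195
```

View pics/v2.png

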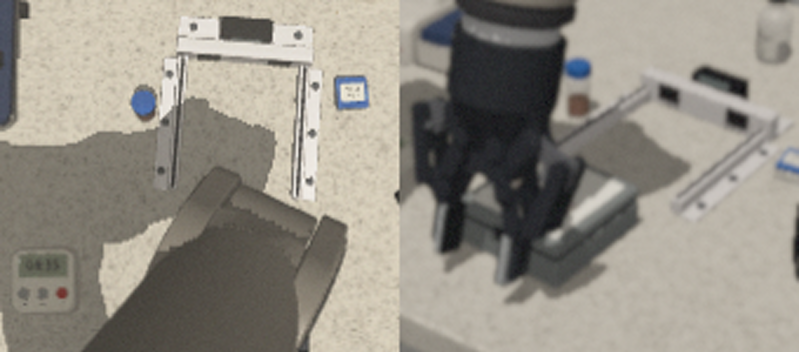

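Call:
{"name": "step_arm", "arguments": {
  "moves": [
    [-5.8,0,-1.5,0,0,0,50],
    [-10.6,0,-2.8,0,0,0,50],
    [-14.5,0,-3.8,0,0,0,50],
    [-17.4,0,-4.6,0,0,0,50],
    [-20.3,0,-5.4,0,0,0,50],
    [-23.2,0,-6.1,0,0,0,50],
    [-26.1,0,-6.9,0,0,0,50],
    [-29,0,-7.7,0,0,0,50]
  ]
}}

```text
clock: 4.5
tcp_pos: [0.4153, -0.1199, 0.0144]
orientation: [-0.129, -2.872, -0.019]
contact_force: [-7.7, 1.1, 7.6]
grip_width: 0.0502
gripper_force: 4.9
```

```bash
cat >> h.py <<'E'
def look(name,o=(195,150,140,110),k=5):
    from bench import r
    f=r.grab_frame("scene");np.savez("f_now.npz",**f)
    cv2.imwrite(f"pics/{name}.png",cv2.resize(f["image"][o[1]:o[1]+o[3],o[0]:o[0]+o[2],::-1],None,fx=k,fy=k,interpolation=cv2.INTER_CUBIC))
E
python3 -c "
from h import *
st();look('p1')"
```

```text
t 4.5 tcp [ 0.4153 -0.1199  0.0144] x [-0.961  0.086  0.264] y [0.09  0.996 0.001] z [-0.263  0.025 -0.965] q [-0.23  0.62  0.46  2.11 -0.34  0.77  1.95] F [-7.7  1.1  7.6] w 0.05022788958792085
```

View pics/p1.png

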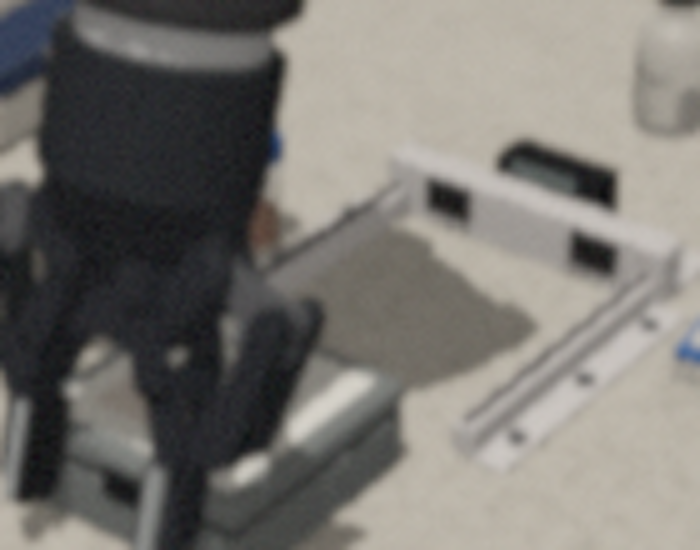

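The box is being pushed, with its near side face visible at about (330,460) in this crop. The tilted fingers press down on the lid edge (Fz about 7.6 N). There is reach to spare now, so I'll back off slightly and bring the tool upright.

Call:
{"name": "step_arm", "arguments": {
  "moves": [
    [3,0,1,0,-0.05,0,50],
    [3,0,1,0,-0.13,0,50],
    [3,0,1,0,-0.2,0,50],
    [3,0,1,0,-0.264,0,50],
    [3,0,1,0,-0.264,0,50],
    [3,0,1,0,-0.264,0,50]
  ]
}}

```text
clock: 5.15
tcp_pos: [0.4162, -0.1199, 0.0143]
orientation: [0.14, 3.135, 0.0]
contact_force: [1.3, -0.6, -0.5]
grip_width: 0.05
gripper_force: 0.0
```

```bash
python3 -c "
from h import *
st();look('p2')"
```

```text
t 5.15 tcp [ 0.4162 -0.1199  0.0143] x [-0.996  0.089 -0.003] y [0.089 0.996 0.   ] z [ 0.004  0.    -1.   ] q [-0.18  0.49  0.38  2.29 -0.43  0.42  2.04] F [ 1.3 -0.6 -0.5] w 0.050049070613285285
```

View pics/p2.png

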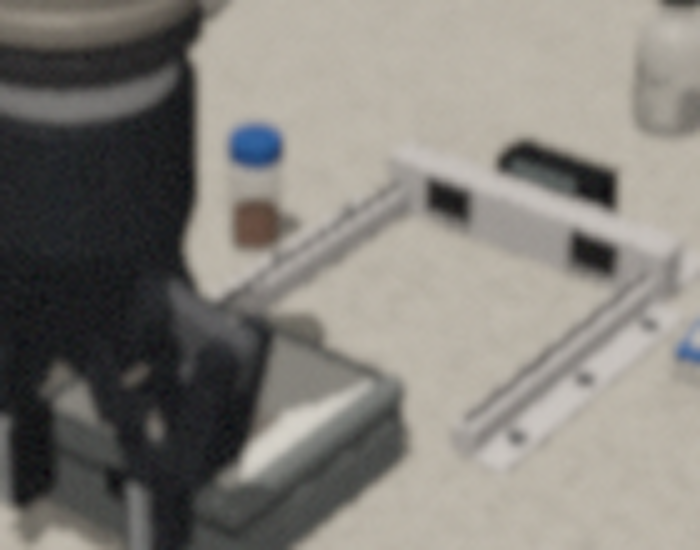

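Call:
{"name": "step_arm", "arguments": {
  "moves": [
    [-4,0,0,0,0,0,50],
    [-7,0,0,0,0,0,50],
    [-10,0,0,0,0,0,50],
    [-13,0,0,0,0,0,50],
    [-16,0,0,0,0,0,50],
    [-18,0,0,0,0,0,50],
    [-18,0,0,0,0,0,50]
  ]
}}

```text
clock: 5.9
tcp_pos: [0.4339, -0.1214, 0.0139]
orientation: [0.139, 3.135, -0.001]
contact_force: [-2.1, -0.4, -0.9]
grip_width: 0.0506
gripper_force: 0.7
```

```bash
python3 - <<'E'
from h import *
st()
f=load("now");print("before: lid front-right corner",onz(f,[[275.0,227.6]],.036))
from bench import r
a=r.grab_frame("scene");b=r.grab_frame("top");np.savez("f_now.npz",**a);np.savez("f_nowt.npz",**b)
A=cv2.resize(a["image"][180:255,215:295,::-1],None,fx=5,fy=5,interpolation=cv2.INTER_CUBIC)
B=cv2.resize(b["image"][195:270,225:305,::-1],None,fx=5,fy=5,interpolation=cv2.INTER_CUBIC)
cv2.imwrite("pics/p3.png",np.hstack([A,B]))
E
```

```text
t 5.9 tcp [ 0.4339 -0.1214  0.0139] x [-0.996  0.088 -0.003] y [ 0.088  0.996 -0.   ] z [ 0.003 -0.    -1.   ] q [-0.18  0.51  0.38  2.26 -0.43  0.44  2.04] F [-2.1 -0.4 -0.9] w 0.050557706772138535
before: lid front-right corner [[ 0.52247694 -0.17746329  0.036     ]]
```

View pics/p3.png

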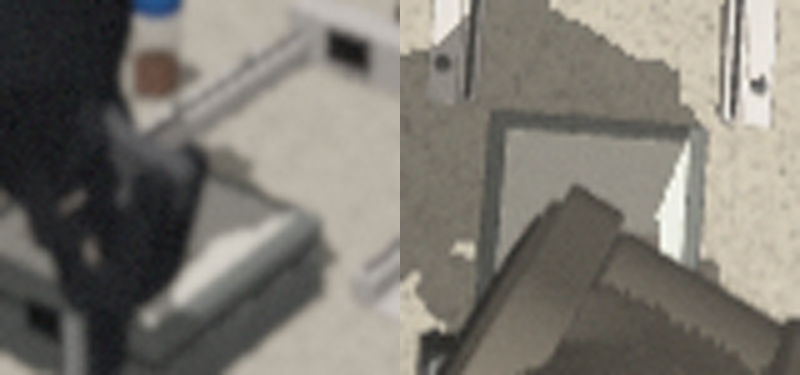

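The right half (top view) shows the box lid's front edge from about (88,112) to (307,127) in that crop, just short of the mouth and central between the rails. I'll refine this numerically.

```bash
cat >> h.py <<'E'
LANE0=np.array([.5478,-.1322,np.radians(-5.1)])
def tolane(W): 
    c,s=np.cos(LANE0[2]),np.sin(LANE0[2]);d=np.asarray(W)[:,:2]-LANE0[:2]
    return np.c_[c*d[:,0]+s*d[:,1],-s*d[:,0]+c*d[:,1]]*1000
def edges(f,lines,z=.038,N=41,half=4.):
    """for each nominal segment (lane mm) find strongest signed gradient across it; sign=+1 brighter outward"""
    g=cv2.GaussianBlur(cv2.cvtColor(f["image"],cv2.COLOR_RGB2GRAY).astype(np.float32),(0,0),.6);out=[]
    c,s=np.cos(LANE0[2]),np.sin(LANE0[2]);t=np.arange(-half,half+.01,.25)
    for (p,q,n,sg) in lines:
        P=np.linspace(p,q,15);v=[]
        for a in P:
            L=a+t[:,None]*np.array(n);W=np.c_[LANE0[0]+(c*L[:,0]-s*L[:,1])/1e3,LANE0[1]+(s*L[:,0]+c*L[:,1])/1e3,np.full(len(t),z)]
            uv=proj(f,W).astype(np.float32);I=cv2.remap(g,uv[:,:1],uv[:,1:],cv2.INTER_CUBIC).ravel()
            d=np.gradient(I)*sg;i=d.argmax();v.append(t[i])
        v=np.array(v);u=np.linspace(-.5,.5,15);k=abs(v-np.median(v))<1.5
        fit=np.polyfit(u[k],v[k],1);out.append((round(fit[1],2),"slope deg",round(np.degrees(fit[0]/np.hypot(*(np.array(q)-p))),2),k.sum()))
    return out
E
python3 - <<'E'
from h import *
f=load("nowt")
C=np.array([(88,112),(307,127),(297,265),(78,285)])
uv=(C+.5)/5-.5+[225,195]
W=onz(f,uv,.038);print("lane mm",tolane(W).round(1).tolist())
# initial frame same way
f0=load("top");C0=(np.array([(308,372),(483,382),(468,561),(297,548)])+.5)/4-.5+[165,135];print(tolane(onz(f0,C0,.038)).round(1).tolist())
E
```

```text
lane mm [[-7.1, 49.1], [-6.1, -47.1], [-66.3, -46.8], [-82.2, 47.2]]
[[-30.4, 48.4], [-28.3, -47.2], [-125.0, -45.6], [-125.0, 46.5]]
```

```bash
python3 - <<'E'
from h import *
f=load("nowt")
uv=(np.array([(70,98),(322,120),(29,98),(371,125)])+.5)/5-.5+[225,195]
print(tolane(onz(f,uv[:2],.014)).round(1).tolist(),"foot",tolane(onz(f,uv[2:],.003)).round(1).tolist())
print("front panel/right edge", edges(f,[((-6.5,-35),(-6.5,35),(1,0),1),((-60,-47.5),(-10,-47.5),(0,-1),1),((-13,25),(-13,-30),(-1,0),1)],half=4))
E
```

```text
[[0.8, 58.1], [0.0, -56.0]] foot [[0.5, 77.0], [0.6, -79.8]]
front panel/right edge [(np.float64(1.33), 'slope deg', np.float64(-0.15), np.int64(15)), (np.float64(0.42), 'slope deg', np.float64(0.06), np.int64(15)), (np.float64(-0.2), 'slope deg', np.float64(-0.7), np.int64(15))]
```

Call:
{"name": "step_arm", "arguments": {
  "moves": [
    [-4,0,0,0,0,0,50],
    [-9,0,0,0,0,0,50],
    [-14,0,0,0,0,0,50],
    [-19,0,0,0,0,0,50],
    [-24,0,0,0,0,0,50],
    [-29,0,0,0,0,0,50],
    [-34,0,0,0,0,0,50],
    [-39,0,0,0,0,0,50]
  ]
}}

```text
clock: 6.8
tcp_pos: [0.473, -0.125, 0.0143]
orientation: [0.139, 3.134, -0.0]
contact_force: [-2.3, -0.3, -1.8]
grip_width: 0.0501
gripper_force: 0.8
```

```bash
cat >> h.py <<'E'
def check(xf):
    from bench import r
    o,R=st();print("tcp lane",tolane([o["tcp_pos"]]).round(1),"tool yaw rel",np.degrees(np.arctan2(-R[0,1],R[1,1]))-(-5.1))
    f=r.grab_frame("top");np.savez("f_nowt.npz",**f)
    print("front,right,panel-front:",edges(f,[((xf,-35),(xf,35),(1,0),1),((xf-54,-47.5),(xf-6,-47.5),(0,-1),1),((xf-7,25),(xf-7,-30),(-1,0),1),((xf-40,48),(xf-6,48),(0,1),1)],half=5))
E
python3 -c "
from h import *
check(34)"
```

```text
t 6.8 tcp [ 0.473  -0.125   0.0143] x [-0.996  0.089 -0.004] y [ 0.089  0.996 -0.   ] z [ 0.004 -0.    -1.   ] q [-0.18  0.55  0.39  2.17 -0.43  0.49  2.02] F [-2.3 -0.3 -1.8] w 0.05006473244484146
tcp lane [[-75.2   0.5]] tool yaw rel 0.013888935216652243
front,right,panel-front: [(np.float64(-0.04), 'slope deg', np.float64(0.18), np.int64(14)), (np.float64(0.68), 'slope deg', np.float64(-1.57), np.int64(7)), (np.float64(0.83), 'slope deg', np.float64(-0.3), np.int64(15)), (np.float64(0.78), 'slope deg', np.float64(-0.51), np.int64(15))]
```

Call:
{"name": "step_arm", "arguments": {
  "moves": [
    [-5,0,0,0,0,0,50],
    [-10,0,0,0,0,0,50],
    [-15,0,0,0,0,0,50],
    [-20,0,0,0,0,0,50],
    [-25,0,0,0,0,0,50],
    [-30,0,0,0,0,0,50],
    [-35,0,0,0,0,0,50],
    [-40,0,0,0,0,0,50]
  ]
}}

```text
clock: 7.65
tcp_pos: [0.5128, -0.1285, 0.0144]
orientation: [0.139, 3.135, -0.0]
contact_force: [-1.0, -0.3, -1.8]
grip_width: 0.05
gripper_force: 0.8
```

```bash
python3 -c "
from h import *
check(74)"
```

```text
t 7.65 tcp [ 0.5128 -0.1285  0.0144] x [-0.996  0.089 -0.004] y [0.089 0.996 0.   ] z [ 0.004 -0.    -1.   ] q [-0.18  0.59  0.4   2.08 -0.43  0.55  2.  ] F [-1.  -0.3 -1.8] w 0.049963141282318664
tcp lane [[-35.2   0.6]] tool yaw rel 0.01657658726858191
front,right,panel-front: [(np.float64(0.05), 'slope deg', np.float64(0.63), np.int64(10)), (np.float64(4.48), 'slope deg', np.float64(1.72), np.int64(8)), (np.float64(-0.49), 'slope deg', np.float64(1.92), np.int64(5)), (np.float64(0.51), 'slope deg', np.float64(1.3), np.int64(14))]
```

Call:
{"name": "step_arm", "arguments": {
  "moves": [
    [-5,0,0,0,0,0,50],
    [-10,0,0,0,0,0,50],
    [-15,0,0,0,0,0,50],
    [-20,0,0,0,0,0,50],
    [-25,0,0,0,0,0,50],
    [-30,0,0,0,0,0,50],
    [-35,0,0,0,0,0,50],
    [-40,0,0,0,0,0,50]
  ]
}}

```text
clock: 8.5
tcp_pos: [0.5526, -0.1321, 0.0146]
orientation: [0.139, 3.135, -0.0]
contact_force: [-1.9, 0.3, -1.3]
grip_width: 0.0498
gripper_force: 0.8
```

```bash
python3 -c "
from h import *
check(114)"
```

```text
t 8.5 tcp [ 0.5526 -0.1321  0.0146] x [-0.996  0.089 -0.004] y [0.089 0.996 0.   ] z [ 0.004 -0.    -1.   ] q [-0.18  0.63  0.4   1.99 -0.42  0.6   1.99] F [-1.9  0.3 -1.3] w 0.04980632847134569
tcp lane [[4.8 0.6]] tool yaw rel 0.013157751168895615
front,right,panel-front: [(np.float64(-0.62), 'slope deg', np.float64(-3.58), np.int64(1)), (np.float64(0.79), 'slope deg', np.float64(-3.32), np.int64(4)), (np.float64(-0.85), 'slope deg', np.float64(1.73), np.int64(4)), (np.float64(1.1), 'slope deg', np.float64(0.56), np.int64(6))]h.py:64: RankWarning: Polyfit may be poorly conditioned
  fit=np.polyfit(u[k],v[k],1);out.append((round(fit[1],2),"slope deg",round(np.degrees(fit[0]/np.hypot(*(np.array(q)-p))),2),k.sum()))
```

Call:
{"name": "step_arm", "arguments": {
  "moves": [
    [-3,0,0,0,0,0,50],
    [-6,0,0,0,0,0,50],
    [-8,0,0,0,0,0,50],
    [-10,0,0,0,0,0,50],
    [-11.5,0,0,0,0,0,50],
    [-13,0,0,0,0,0,50],
    [-14,0,0,0,0,0,50],
    [-14,0,0,0,0,0,50]
  ]
}}

```text
clock: 9.35
tcp_pos: [0.5664, -0.1333, 0.0147]
orientation: [0.139, 3.134, -0.0]
contact_force: [-1.0, -0.4, -0.3]
grip_width: 0.0499
gripper_force: 0.8
```

Call:
{"name": "step_arm", "arguments": {
  "moves": [
    [-0.7,0,0,0,0,0,50],
    [-1.4,0,0,0,0,0,50],
    [-2.1,0,0,0,0,0,50],
    [-2.8,0,0,0,0,0,50],
    [-3.2,0,0,0,0,0,50],
    [-3.2,0,0,0,0,0,50]
  ]
}}

```text
clock: 9.95
tcp_pos: [0.5679, -0.1335, 0.0146]
orientation: [0.14, 3.137, 0.001]
contact_force: [-6.5, 0.5, 4.3]
grip_width: 0.0501
gripper_force: 3.6
```

Call:
{"name": "step_arm", "arguments": {
  "moves": [
    [-1,0,0,0,0,0,50],
    [-2,0,0,0,0,0,50],
    [-3,0,0,0,0,0,50],
    [-3,0,0,0,0,0,50],
    [-3,0,0,0,0,0,50]
  ]
}}

```text
clock: 10.45
tcp_pos: [0.5678, -0.1334, 0.0143]
orientation: [-0.14, -3.134, -0.003]
contact_force: [-15.1, 1.0, 12.8]
grip_width: 0.0502
gripper_force: 7.4
```

```bash
python3 -c "
from h import *
o,R=st();print(o['moment'],tolane([o['tcp_pos']]))"
```

```text
t 10.45 tcp [ 0.5678 -0.1334  0.0143] x [-0.996  0.089  0.004] y [0.089 0.996 0.002] z [-0.004  0.002 -1.   ] q [-0.18  0.66  0.41  1.94 -0.42  0.63  1.98] F [-15.1   1.   12.8] w 0.050171867116036835
[0.52318797 2.85840318 0.10250624] [[20.06262755  0.53790379]]
```

It's solid against the stop: the TCP no longer advances, and the estimated front is at 129 to 130 mm. I'll back off straight, then raise.

Call:
{"name": "step_arm", "arguments": {
  "moves": [
    [3,0,0,0,0,0,50],
    [6,0,0,0,0,0,50],
    [10,0,0,0,0,0,50],
    [18,0,0,0,0,0,50],
    [30,0,0,0,0,0,50],
    [45,0,0,0,0,0,50],
    [60,0,0,0,0,0,50],
    [70,0,0,0,0,0,50]
  ]
}}

```text
clock: 11.25
tcp_pos: [0.5007, -0.1275, 0.0144]
orientation: [0.14, 3.135, 0.0]
contact_force: [0.5, -0.2, -0.0]
grip_width: 0.05
gripper_force: 0.0
```

Call:
{"name": "step_arm", "arguments": {
  "moves": [
    [0,0,-30,0,0,0,50],
    [0,0,-70,0,0,0,50],
    [20,0,-115,0,0,0,50],
    [40,0,-160,0,0,0,50],
    [45,-45,-190,0,0,0,50],
    [45,-90,-200,0,0,0,50],
    [40,-135,-200,0,0,0,50],
    [30,-180,-200,0,0,0,50]
  ]
}}

```text
clock: 12.05
tcp_pos: [0.4554, -0.3056, 0.2152]
orientation: [0.139, 3.132, 0.001]
contact_force: [1.6, -0.0, 0.7]
grip_width: 0.0501
gripper_force: 0.0
```

```bash
python3 - <<'E'
from h import *
st()
from bench import r
a=r.grab_frame("scene");b=r.grab_frame("top");np.savez("f_now.npz",**a);np.savez("f_nowt.npz",**b)
A=cv2.resize(a["image"][160:260,215:315,::-1],None,fx=4,fy=4,interpolation=cv2.INTER_CUBIC)
B=cv2.resize(b["image"][130:230,220:320,::-1],None,fx=4,fy=4,interpolation=cv2.INTER_CUBIC)
cv2.imwrite("pics/p9.png",np.hstack([A,B]))
E
```

```text
t 12.05 tcp [ 0.4554 -0.3056  0.2152] x [-0.996  0.088 -0.006] y [0.088 0.996 0.001] z [ 0.006  0.    -1.   ] q [-0.06  0.33  0.68  1.92 -0.25  0.97  2.21] F [ 1.6 -0.   0.7] w 0.05006727337176496
```

View pics/p9.png

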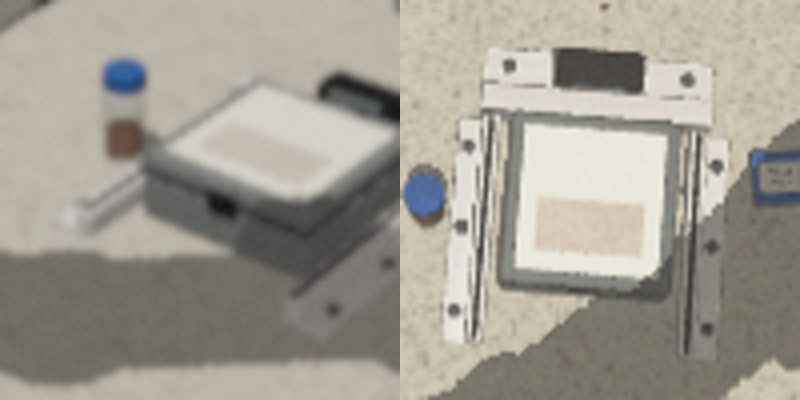

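The last picture shows the box centred between the rails, with clear gaps on both sides. Its front edge, (515,112) to (675,124), lies parallel to the stop bar and against it. The vial and slips box are in place, and the arm is clear.

```bash
python3 -c "
from bench import r
print(r.hand_in())"
```

```text
the job is handed in; nothing more can be done
None
```

I pushed the slide box down the lane until it stopped firmly against the end stop. The final picture shows it square to the stop with clear gaps to both rails, and the arm was clear of everything when I handed in at about 12 s; no score came back.

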